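# Set the length gauge to its rider and hold it

### The arm

A 6-joint arm with a two-finger parallel gripper is mounted at the origin on a cart in front of the work surface, level with it; the furniture and walls round the work are solid. World frame = base frame: x ahead of the robot, y to its left, z up, the work surface at z = 0. Lengths are in m, angles in rad, forces in N, time in s.
With the tool pointing down it reaches from about 0.35 to 0.8 m from the base axis. Payload 7.3 kg.
Tool frame: the origin (TCP) lies between the finger pads; the fingertips stand 25 mm ahead of it and the grasp point (between the pads) lies 6 mm ahead of it (r.tip_extent is the distance from the TCP to the fingertips, in m); z points along the fingers, y is the line along which they close (so a half turn about z gives the same grasp; the last joint's range is limited). The gripper opens to 85 mm and grips with 20 to 120 N. Pads are 22 mm wide; open, the fingers measure 114 mm over their backs; the gripper's body (76 mm by 85 mm) begins 54 mm behind the grasp point. The pads swing forward as they close: fully open they stand 13 mm farther back than shut.
Start: joints at [-1.442, 0.342, 1.524, -0, 1.275, -0.146], TCP at [0.142, -0.505, 0.235] pointing down, gripper open.
Joint ranges: [-2.53, 2.53], [-0.77, 2.02], [0.04, 2.7], [-1, 4.14], [0.28, 2.66], [-3.11, 3.11]. Speed limits (rad/s): [2.57, 2.57, 3.14, 3.14, 3.14, 3.14].

### API

Orientations are given as a unit quaternion [x, y, z, w].
In Python, from workcell import r, command_gripper, optics gives the robot as it stands. The module is installed in compiled form; this text tells all that it offers. Calls block until the motion is done:
- r.reach(position, orientation): joint-space move of the TCP to a pose.
- r.move_straight(position, orientation=None, speed=0.15, max_force=None): straight line of the TCP; orientation=None keeps the orientation; speed is the mean speed in m/s. With max_force (N) it stops when the force on the tool has changed by that much, and returns True; else False.
- r.movej(angles): joint-space move.
- command_gripper(opening, force=None): finger opening in m; force is the grip in N (None keeps the last); returns when the fingers have stopped.
- r.hold(seconds).
- r.solve_ik(position, orientation): joint angles nearest the present ones, or None.
- r.read_state(): the state.
- optics.get_image(name): name is "scene" or "top" or "wrist"; returns (picture, depth): 480x640x3 uint8, red, green, blue; 480x640 float32, m along the optical axis (not along the pixel's ray), 0 where there is no reading.
- optics.camera_model(name): a dict with "K" (3x3 intrinsics, pixels), "k1" (the pictures are not rectified: a ray, as slopes to the right and down, at radius r is drawn at 1 + k1 r^2 times it, then the intrinsics apply), "R" (3x3) and "t" (3): a world point X has camera coordinates R X + t; the wrist camera has in their place "tool_from_camera" (4x4, takes a point from camera to tool coordinates, whose origin is the TCP and whose axes are the flange's). Camera axes: x right, y down, z forward; pixel columns grow to the right and rows downward; lengths in m; the calibration is good to about 2 mm. A picture is of the moment at which its call begins: read the wrist's pose just before it. camera_model takes no time and is no camera call.
A pose or a line that the arm cannot do raises r.PlanningError and nothing moves.
- r.finish_job(): hands the job in; it is judged then, once.
The state is a dict: "time_s": time; "joint_positions": joint angles; "dq": joint speeds; "tau": joint torques, N m; "eef_pos": TCP position; "eef_rot": TCP orientation; "contact_force": force on the tool from outside, world axes, zero at the start; "torque": the same for the moment, N m; "grip_width": finger opening in m; "grip_force": force on a finger pad.
Only numpy, scipy, OpenCV 4.12 (cv2) and the standard library are available. Lean on these libraries where they do the work, as an engineer would, in place of code of your own. Each camera call takes 0.05 s, during which the arm holds its last target. There are 200 camera calls.

### The job

Set up the strap-length gauge on the bench: turn the black knob on its housing clockwise until it clicks past its detent, then squeeze in the lock button on the side of the arm's black head and draw the telescoping arm out until its pointer stands over the rib of the rider set on the scale. The arm springs back when let go, so keep hold of the head: the program finishes with the gripper still holding the arm still at that mark. Leave the other things on the bench where they lie.

Things in the scene. Friction and masses are not known exactly. Their poses are not given: they have to be found in the camera images.
- gauge: fixed gauge: base plate 125x345x12 mm, housing 54 mm wide, top at z = 105, spanning y = 20..175 mm in its frame; scale rail beside it (top z = 32, marks every 5 mm). Origin on the bench under the arm's centre line (which is at x = 0, z = 80). y points along the arm into the housing: the arm draws out toward -y; x is square across; rail at x = -47 mm. Its y is within 0.25 rad of the robot's left.
- lock_knob (a joint): turn of the black knob on the housing, rad, growing clockwise from above, 0 to 1.5 (stop); starts at 0 to 0.25. A detent resists from about 0.35 to 0.7 (about 0.2 N m; let go there, it turns back to about 0.4), then it snaps on by itself to about 1.0; beyond that it turns freely and stays where left. Before the click a pin on the knob blocks the arm.
- knob_grip (a point): point on the knob's axis at gauge x = 0, y = 90, z = 127 mm, midway in the knob's bar grip: a bar 44 mm long, 12 mm wide, 26 mm high (z = 111 to 137 mm). At joint 0 the bar lies along the gauge's x axis (across the arm); it turns with the knob.
- stop_arm: telescoping arm (bar 20x20 mm) with the black head at its outer end; origin at the head's centre. Slides along gauge -y, 0 to 135 mm; a spring draws it home with 3.6 N, rising by 30 N/m as it is drawn out; friction about 1 N. At home it is blocked until the knob is past its click and the lock button is pressed in.
- head_center (a point): centre of the black head: 30 (gauge x) by 36 (gauge y) by 40 mm high; at home at gauge y = -35, z = 80 mm (it spans z = 60 to 100). Axes as the gauge's. The ribbed face is 15 mm to +x of it. Grip it from above across its x faces, one finger on the lock button.
- lock_button (a joint): travel of the lock button into the head, m, 0 (out) to 0.005 (fully in); it moves toward the gauge's +x and springs out again; 3.2 N to start, 7.2 N fully in. The arm is released when it is in by more than 3.5 mm.
- button_face (a point): centre of the outer face of the lock button, a steel disc of 18 mm diameter on the head's -x face (scale side): 24 mm to -x of the head's centre when out, 19 mm when in. So the head is 39 mm across before squeezing and 34 mm after, then centred 2 mm to -x of the head's centre.
- pointer_tip (a point): mid-width of the arm's thin dark pointer, a bar 3 mm wide along gauge y reaching from the arm over the scale rail; underside at z = 46 mm. 23 mm to +y and 47 mm to -x of the head's centre; moves with the arm, at home at gauge y = -12 mm.
- rider_mark (a point): top centre of the raised rib of the dark rider fixed on the scale rail, z = 42 mm. The rib is 8 mm wide along gauge y, with a thin white line across its middle. Axes as the gauge's. It stands 45 to 115 mm outward (gauge -y) of the pointer at home; the pointer passes 4 mm above it.
- marker: the blue marker pen, 13x129x13 mm, a loose bystander lying near the gauge; origin at the centre of its underside
- beeswax: the lump of beeswax, 34x46x19 mm, a loose bystander lying near the gauge; origin at the centre of its underside
- spool_sand: the upright sand-coloured thread spool, diameter 43, height 52 mm, a loose bystander lying near the gauge; origin at the centre of its underside
- screwdriver: the screwdriver, 25x174x25 mm, a loose bystander lying near the gauge; origin at the centre of its underside

How it is judged:
By the outcome, as a careful person would: the job done as asked, in the order asked, and still so for the second after the job is handed in, while the arm keeps its last pose, push and grip.
It also fails if it takes over 45 s, if anything falls off the work surface, if the arm or the gripper's body presses on something with over 40 N, if the wrist force passes 120 N, or if a joint passes its speed limit or range.

## Working session

There is one attempt and no reset: what is moved stays moved. The work goes in short steps, each a Python script; the robot and the scene stay as the last script left them, time stands still between calls to the robot, and variables do not carry over. Pictures are saved under pics/ and viewed, at most 10 in all, crops included, and the job is handed in when it is done.

```bash
mkdir -p pics; python3 - <<'E'
from workcell import r, optics
import cv2, numpy as np
for n in ["scene","top"]:
    p,d=optics.get_image(n); cv2.imwrite(f"pics/{n}0.png",p[:,:,::-1]); np.savez(f"{n}0.npz",p=p,d=d)
    c=optics.camera_model(n); print(n,c)
print(optics.camera_model("wrist")); s=r.read_state(); print(s["time_s"],s["eef_rot"])
E
```

```text
scene {'K': array([[481.51943999,   0.        , 324.97269767],
       [  0.        , 481.51943999, 239.6963437 ],
       [  0.        ,   0.        ,   1.        ]]), 'k1': -0.129694234360233, 'R': array([[-0.54500309, -0.83839447, -0.00814574],
       [-0.55420031,  0.36751741, -0.74685539],
       [ 0.62915312, -0.40252412, -0.6649366 ]]), 't': array([0.15235461, 0.45437836, 0.57311841])}
top {'K': array([[549.3813602 ,   0.        , 320.34841378],
       [  0.        , 549.3813602 , 235.31207616],
       [  0.        ,   0.        ,   1.        ]]), 'k1': 0.025261263325213137, 'R': array([[ 0.00536539, -0.99972964,  0.02262421],
       [-0.98699664, -0.00892906, -0.16049269],
       [ 0.16065131, -0.02146891, -0.98677771]]), 't': array([-0.19118985,  0.56424131,  1.05196679])}
{'K': array([[338.2412992 ,   0.        , 322.73845067],
       [  0.        , 338.2412992 , 240.31736442],
       [  0.        ,   0.        ,   1.        ]]), 'k1': -0.022236040625459856, 'tool_from_camera': array([[-8.30184852e-04, -9.51217495e-01, -3.08519995e-01,
         7.89662596e-02],
       [ 9.99999607e-01, -8.85292702e-04,  3.86405454e-05,
        -9.94364605e-06],
       [-3.09886063e-04, -3.08519842e-01,  9.51217857e-01,
        -1.38186122e-01],
       [ 0.00000000e+00,  0.00000000e+00,  0.00000000e+00,
         1.00000000e+00]])}
0.1 [ 9.90574370e-01  1.36974229e-01  8.49378775e-06 -6.90995978e-04]
```

View pics/scene0.png

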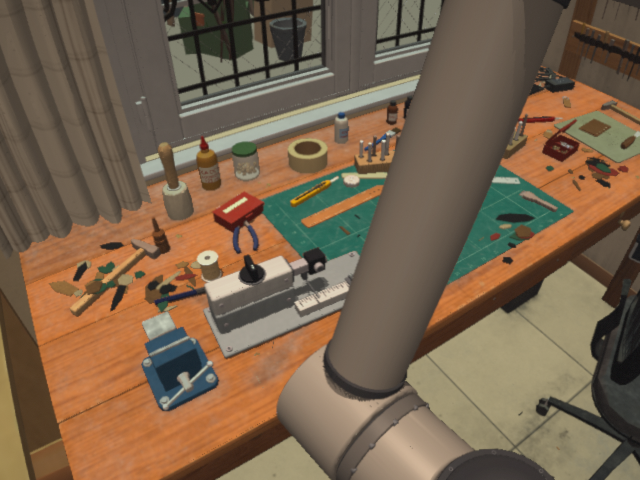

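View pics/top0.png

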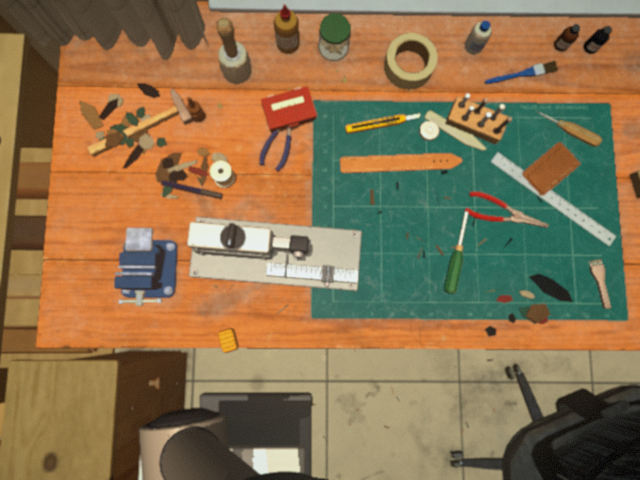

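Scene: the gauge lies with its housing to the left in the top view. There the knob is at about (233,237), the head at (297,246), the pointer at (289,262) and the rider at (327,273). I'll get a rough pose from the top view, then look with the wrist camera.

```bash
cat > h.py <<'E'
import numpy as np, cv2
from scipy.spatial.transform import Rotation as Rot
from workcell import r, command_gripper, optics
def cam(name, st=None):
    """K, k1, camera->world rotation and camera centre"""
    c=optics.camera_model(name)
    if name!="wrist": return c["K"],c["k1"],c["R"].T,-c["R"].T@c["t"]
    T=c["tool_from_camera"]; Rw=Rot.from_quat(st["eef_rot"]).as_matrix()
    return c["K"],c["k1"],Rw@T[:3,:3],Rw@T[:3,3]+np.array(st["eef_pos"])
def cast(cm,uv,z):
    """pixels -> world points on the plane at height z"""
    K,k,R,o=cm; uv=np.atleast_2d(uv).astype(float)
    d=(uv-K[:2,2])/K[[0,1],[0,1]]; s=d.copy()
    for _ in range(10): s=d/(1+k*(s**2).sum(1,keepdims=True))
    w=np.c_[s,np.ones(len(s))]@R.T
    return o+w*((z-o[2])/w[:,2])[:,None]
def proj(cm,X):
    K,k,R,o=cm; c=(np.atleast_2d(X)-o)@R; s=c[:,:2]/c[:,2:]
    return s*(1+k*(s**2).sum(1,keepdims=True))*K[[0,1],[0,1]]+K[:2,2]
def quat(yaw, closing=None):
    """tool down, closing line (tool y) at world angle yaw"""
    y=np.array([np.cos(yaw),np.sin(yaw),0]); z=np.array([0,0,-1.]); 
    return Rot.from_matrix(np.c_[np.cross(y,z),y,z]).as_quat()
E
python3 - <<'E'
from h import *
p=np.load("top0.npz")["p"]; cm=cam("top")
roi=p[215:262,185:275].astype(int); m=((roi.min(2)>195)).astype(np.uint8)
c=max(cv2.findContours(m,0,2)[0],key=cv2.contourArea)[:,0]+[185,215]
w=cast(cm,c,.105)
print(cv2.minAreaRect((w[:,:2]*1000).astype(np.float32)))
for n,uv,z in [("knob",(233,236),.137),("head",(295,243),.1),("rider",(327,273),.042),("ptr",(289,262),.048)]: print(n,cast(cm,uv,z))
E
```

```text
((555.1958618164062, 29.379798889160156), (64.06783294677734, 41.636558532714844), 85.69607543945312)
knob [[ 0.5483529  -0.02540152  0.137     ]]
head [[ 0.54187081 -0.1379223   0.1       ]]
rider [[ 0.49065807 -0.20090114  0.042     ]]
ptr [[ 0.51138997 -0.12523757  0.048     ]]
```

View now.

```bash
python3 - <<'E'
from h import *
for yaw in [0,np.pi]: print(yaw, r.solve_ik([.53,-.12,.36],quat(yaw)))
q=r.solve_ik([.53,-.12,.36],quat(0)); r.movej(q)
st=r.read_state(); p,d=optics.get_image("wrist"); cv2.imwrite("pics/w1.png",p[:,:,::-1]); np.savez("w1.npz",p=p,d=d,pos=st["eef_pos"],rot=st["eef_rot"])
print(st["time_s"],st["eef_pos"],r.tip_extent)
E
```

```text
0 [-3.63720604e-01  3.15643620e-01  1.22357546e+00 -4.44089210e-16
  1.60237357e+00 -3.63720604e-01]
3.141592653589793 [-3.63720604e-01  3.15643620e-01  1.22357546e+00 -4.44089210e-16
  1.60237357e+00  2.77787205e+00]
2.1167 [ 0.52971864 -0.12087865  0.35967468] 0.025
```

View pics/w1.png

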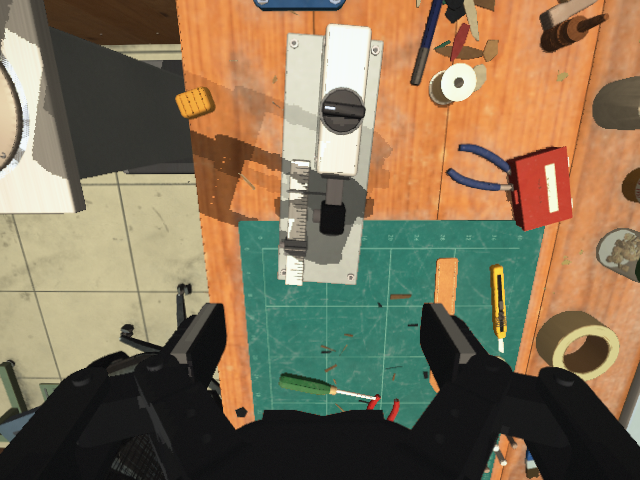

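The wrist view has the knob at (343,110), head (333,216), pointer about (313,191), rider about (295,246) and the plate screws near (293,44), (376,48), (283,274) and (351,277). I'll take a closer shot and measure.

```bash
python3 - <<'E'
from h import *
r.reach([.535,-.06,.25],quat(0))
st=r.read_state(); p,d=optics.get_image("wrist"); np.savez("w2.npz",p=p,d=d,pos=st["eef_pos"],rot=st["eef_rot"])
cv2.imwrite("pics/w2.png",p[:,:,::-1])
print(st["time_s"],st["eef_pos"])
E
```

```text
2.7333 [ 0.53558052 -0.06081575  0.25099817]
```

View pics/w2.png

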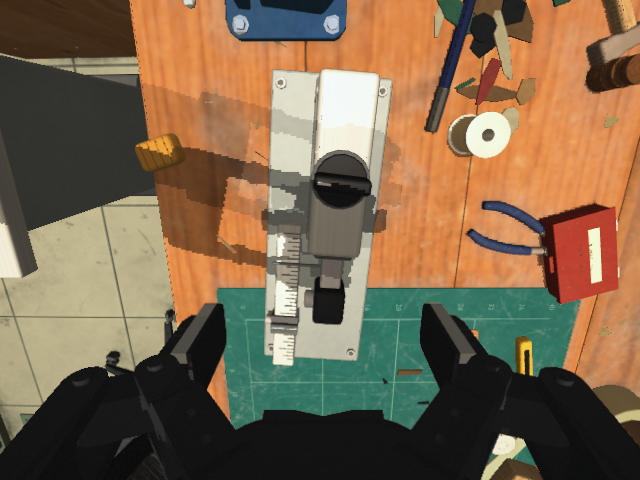

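```bash
cat > meas.py <<'E'
from h import *
def load(f):
    a=np.load(f); cm=cam("wrist",dict(eef_pos=a["pos"],eef_rot=a["rot"])); return a["p"],a["d"],cm
def cloud(d,cm):
    v,u=np.mgrid[:480,:640]; uv=np.c_[u.ravel(),v.ravel()]
    w=cast(cm,uv,0.0); K,k,R,o=cm; dep=(w-o)@R[:,2]
    return (o+(w-o)*(d.ravel()/dep)[:,None]).reshape(480,640,3)
if __name__=="__main__":
  for f in ["w1.npz","w2.npz"]:
    p,d,cm=load(f); P=cloud(d,cm); print(f)
    box=(d>0)&(P[...,0]>.42)&(P[...,0]<.64)&(P[...,1]>-.32)&(P[...,1]<.14)
    if f=="w2.npz": box[330:]=box[330:]&True
    for n,a,b in [("plate",.007,.017),("rail",.029,.035),("rider",.037,.043),("headtop",.094,.104),("housing",.100,.110),("barTop",.132,.142),("disc",.108,.114)]:
        m=(box&(P[...,2]>a)&(P[...,2]<b)).astype(np.uint8)
        cs=sorted(cv2.findContours(m,0,1)[0],key=cv2.contourArea)[::-1][:2]
        for c in cs:
            if len(c)<8: continue
            c=c[:,0]; w=P[c[:,1],c[:,0]]*1000; (x,y),s,t=cv2.minAreaRect(w[:,:2].astype(np.float32))
            M=np.zeros((480,640),np.uint8); cv2.fillPoly(M,[c],1); M&=m; zz=P[M>0][:,2]
            print(" ",n,len(zz),"c %.1f %.1f"%(x,y),"s %.1f %.1f"%s,"ang %.2f"%t,"z %.1f"%(np.median(zz)*1000),"px",c.mean(0).round())
E
python3 meas.py
```

```text
w1.npz
  plate 5966 c 552.2 -99.6 s 344.2 84.7 ang 85.45 z 11.5 px [348. 179.]
  plate 5401 c 504.5 -64.9 s 283.4 65.8 ang 85.65 z 11.4 px [298. 140.]
  rail 864 c 492.1 -158.9 s 70.5 27.4 ang 83.38 z 31.6 px [296. 217.]
  rail 568 c 496.6 -100.3 s 40.9 26.0 ang 85.53 z 31.5 px [299. 176.]
  rider 143 c 488.6 -202.8 s 14.4 31.2 ang 73.78 z 41.2 px [296. 249.]
  rider 6 c 527.5 50.5 s 5.5 0.0 ang 89.79 z 38.3 px [321.  52.]
  headtop 686 c 540.4 -146.0 s 36.4 30.2 ang 85.76 z 99.3 px [332. 220.]
  headtop 791 c 553.8 26.4 s 74.5 48.5 ang 85.16 z 103.1 px [347.  53.]
  housing 5158 c 550.3 -13.9 s 154.6 48.7 ang 85.33 z 104.3 px [341. 101.]
  housing 14 c 550.3 -137.9 s 5.1 5.0 ang 62.63 z 100.3 px [340. 214.]
  barTop 544 c 550.2 -21.0 s 12.2 43.8 ang 83.02 z 136.0 px [343. 109.]
  disc 445 c 548.5 -34.6 s 15.6 41.5 ang 83.25 z 111.4 px [340. 122.]
  disc 378 c 551.4 -6.5 s 13.1 39.7 ang 82.95 z 111.2 px [343.  98.]
w2.npz
  plate 7694 c 504.5 -65.8 s 286.1 65.7 ang 85.64 z 11.5 px [287. 196.]
  plate 6567 c 552.3 -98.7 s 344.1 84.8 ang 85.47 z 11.6 px [350. 244.]
  rail 1144 c 493.5 -160.7 s 66.9 31.4 ang 82.03 z 31.7 px [286. 292.]
  rail 884 c 496.6 -101.7 s 44.1 26.0 ang 85.34 z 31.5 px [288. 243.]
  rider 219 c 488.2 -205.7 s 15.3 31.0 ang 84.85 z 41.2 px [284. 328.]
  rider 56 c 523.9 129.0 s 2.9 22.4 ang 89.84 z 38.9 px [310.   1.]
  headtop 1037 c 540.6 -145.3 s 36.1 30.7 ang 86.30 z 99.3 px [328. 307.]
  headtop 1194 c 553.8 25.5 s 76.4 48.4 ang 85.39 z 103.1 px [349. 110.]
  housing 8306 c 550.4 -13.7 s 154.7 48.5 ang 85.49 z 104.4 px [340. 165.]
  housing 15 c 530.4 -155.1 s 6.6 2.9 ang 89.50 z 100.2 px [317. 318.]
  barTop 918 c 550.1 -21.2 s 12.4 43.8 ang 82.89 z 136.1 px [342. 185.]
  disc 788 c 551.3 -7.7 s 16.4 40.9 ang 83.60 z 111.5 px [342. 167.]
  disc 450 c 548.3 -37.0 s 12.5 36.6 ang 82.83 z 111.5 px [338. 198.]
```

The geometry is consistent: knob to head is 124.9 mm, the heights match, and gauge yaw is −4.5°. The knob sits at about 0.04 rad. Turning it now.

```bash
cat >> h.py <<'E'
GY=np.radians(-4.5)
ex=np.array([np.cos(GY),np.sin(GY),0]); ey=np.array([-np.sin(GY),np.cos(GY),0])
G0=np.array([.54315,-.11075,0])
def g(x,y,z): return G0+x*ex+y*ey+np.array([0,0,z])
E
python3 - <<'E'
from h import *
def rep(n):
    s=r.read_state(); print(n,round(s["time_s"],2),np.round(s["eef_pos"],4),"F",np.round(s["contact_force"],1),"Mz",round(s["torque"][2],2),"w",round(s["grip_width"],4),s["grip_force"])
k0=.044; a0=np.pi/2+GY-k0; k=g(0,.09,.1395)
print(k)
command_gripper(.045,60)
r.reach(k+[0,0,.06],quat(a0)); rep("above")
print(r.move_straight(k,speed=.1,max_force=15)); rep("down")
command_gripper(0,60); rep("grip")
for t in [.35,.75,1.15]: r.reach(k,quat(a0-t)); rep(t)
command_gripper(.045); r.move_straight(k+[0,0,.08],speed=.15); rep("up")
r.reach(g(-.002,-.01,.26),quat(GY)); st=r.read_state(); p,d=optics.get_image("wrist"); np.savez("w3.npz",p=p,d=d,pos=st["eef_pos"],rot=st["eef_rot"])
cv2.imwrite("pics/w3.png",p[:,:,::-1]); rep("view")
import meas
P=meas.cloud(d,cam("wrist",st)); m=((d>0)&(abs(P[...,0]-.55)<.04)&(abs(P[...,1]+.021)<.04)&(abs(P[...,2]-.137)<.004))
print(cv2.minAreaRect((P[m][:,:2]*1000).astype(np.float32)), m.sum())
E
```

```text
[ 0.55021132 -0.02102744  0.1395    ]
above 4.5 [ 0.5503 -0.0211  0.1996] F [ 0.1 -0.2  0.3] Mz 0.03 w 0.0447 0.0
False
down 5.25 [ 0.5506 -0.0211  0.14  ] F [ 0.5  0.1 -0.1] Mz -0.0 w 0.0449 0.0
grip 5.74 [ 0.5506 -0.021   0.1402] F [-0.6  0.8  5.4] Mz -0.03 w 0.0065 59.20450687408447
0.35 6.17 [ 0.5506 -0.0211  0.1402] F [-2.3  1.   6.3] Mz -0.06 w 0.0066 59.510491490364075
0.75 6.63 [ 0.5512 -0.0214  0.1409] F [-0.6 -0.   8.6] Mz 0.02 w 0.0001 4.421139325222612
1.15 7.1 [ 0.5513 -0.0213  0.1409] F [-0.1 -1.   8.2] Mz -0.02 w 0.0003 4.247489953413606
up 8.28 [ 0.5497 -0.021   0.2186] F [1.2 0.4 0.1] Mz 0.05 w 0.0452 0.0
view 8.84 [ 0.5398 -0.1202  0.2587] F [-0.9 -0.5 -0.4] Mz -0.04 w 0.045 0.0
((550.2977905273438, -20.94719696044922), (12.137079238891602, 43.75802230834961), 63.576751708984375) 1035
```

```bash
python3 - <<'E'
import cv2
p=cv2.imread("pics/w3.png"); cv2.imwrite("pics/w3c.png",cv2.resize(p[60:360,200:500],(800,600)) if 0 else cv2.resize(p[60:360,220:520],(600,600),interpolation=cv2.INTER_CUBIC))
E
```

```text
(no output)
```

View pics/w3c.png

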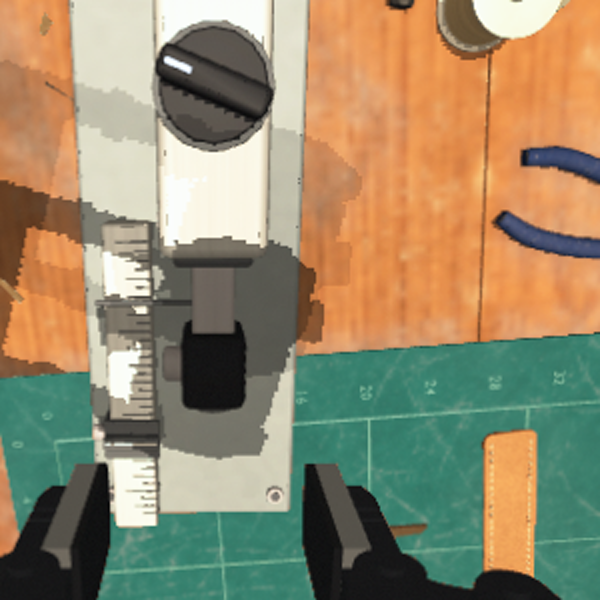

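The knob sprang back to 0.38, so the fingers slid off the top of the bar. I'll check where the fingertips really are from the wrist depth.

```bash
python3 - <<'E'
from meas import *
for f in ["w3.npz","w2.npz"]:
    p,d,cm=load(f); a=np.load(f); P=cloud(d,cm); T=(P-a["pos"])@Rot.from_quat(a["rot"]).as_matrix()
    m=(d>.02)&(T[...,2]<.06)&(abs(T[...,1])<.06)&(abs(T[...,0])<.03)
    t=T[m]*1000; print(f,len(t))
    for s in (1,-1):
        q=t[t[:,1]*s>0]
        for z in range(-40,50,6):
            b=q[(q[:,2]>=z)&(q[:,2]<z+6)]
            if len(b): print(s,z,len(b),"|y| min/max %.1f %.1f"%(abs(b[:,1]).min(),abs(b[:,1]).max()),"x %.1f %.1f"%(b[:,0].min(),b[:,0].max()))
E
```

```text
w3.npz 54827
1 -40 558 |y| min/max 22.0 42.0 x -11.1 12.7
1 -34 362 |y| min/max 22.0 35.9 x -11.1 11.9
1 -28 393 |y| min/max 22.1 36.2 x -11.1 11.7
1 -22 368 |y| min/max 22.0 36.3 x -10.9 11.6
1 -16 310 |y| min/max 22.1 35.8 x -11.8 11.5
1 -10 267 |y| min/max 22.1 36.0 x -11.2 11.5
1 -4 108 |y| min/max 22.1 28.9 x -10.9 11.4
1 2 1 |y| min/max 22.4 22.4 x 2.6 2.6
-1 -40 527 |y| min/max 22.2 41.1 x -11.1 13.2
-1 -34 359 |y| min/max 22.4 35.9 x -11.0 11.7
-1 -28 397 |y| min/max 22.4 36.1 x -11.6 11.8
-1 -22 358 |y| min/max 22.5 36.5 x -11.0 11.9
-1 -16 303 |y| min/max 22.4 36.6 x -10.8 11.8
-1 -10 265 |y| min/max 22.5 36.4 x -11.1 11.5
-1 -4 112 |y| min/max 22.5 29.3 x -10.9 11.2
-1 2 4 |y| min/max 22.8 23.0 x 0.2 2.1
w2.npz 41395
1 -40 643 |y| min/max 41.9 56.3 x -10.7 12.0
1 -34 589 |y| min/max 42.1 56.3 x -11.4 12.0
1 -28 494 |y| min/max 42.2 56.8 x -11.4 12.1
1 -22 437 |y| min/max 42.2 56.4 x -11.2 11.6
1 -16 284 |y| min/max 42.2 54.3 x -10.4 11.4
1 -10 26 |y| min/max 42.4 43.1 x -6.7 8.0
-1 -40 670 |y| min/max 42.0 57.1 x -11.5 12.1
-1 -34 592 |y| min/max 42.0 56.9 x -11.2 12.0
-1 -28 501 |y| min/max 42.2 56.4 x -11.3 11.7
-1 -22 428 |y| min/max 42.0 56.4 x -11.4 11.7
-1 -16 288 |y| min/max 42.0 54.7 x -10.9 11.6
-1 -10 23 |y| min/max 42.4 42.9 x -6.9 7.9
```

The fingertips are really at tool z ≈ +1 mm at 45 mm opening and −8 mm when fully open. That is about 20 mm shorter than stated, which explains the slip. I'm redoing the turn 21 mm lower.

```bash
cat >> h.py <<'E'
def rep(n):
    s=r.read_state(); print(n,round(s["time_s"],2),np.round(s["eef_pos"],4),"F",np.round(s["contact_force"],1),"Mz",round(s["torque"][2],2),"w",round(s["grip_width"],4),round(s["grip_force"],1)); return s
E
python3 - <<'E'
from h import *
import meas
k0=.38; a0=np.pi/2+GY-k0; k=g(0,.09,.1185)
command_gripper(.035,60)
r.reach(k+[0,0,.05],quat(a0))
print(r.move_straight(k,speed=.1,max_force=15)); rep("down")
command_gripper(0,60); rep("grip")
for t in [.4,.82]:
    r.reach(k,quat(a0-t)); s=rep(t)
    if s["grip_width"]<.009: break
command_gripper(.035); r.move_straight(k+[0,0,.08],speed=.15); rep("up")
r.reach(g(-.002,-.01,.26),quat(GY)); st=r.read_state(); p,d=optics.get_image("wrist")
P=meas.cloud(d,cam("wrist",st)); m=((d>0)&(abs(P[...,0]-.55)<.04)&(abs(P[...,1]+.021)<.04)&(abs(P[...,2]-.137)<.004))
print(cv2.minAreaRect((P[m][:,:2]*1000).astype(np.float32)), m.sum())
E
```

```text
False
down 10.7 [ 0.5506 -0.0213  0.119 ] F [-0.3  0.5  1.1] Mz 0.02 w 0.0352 0.0
grip 11.03 [ 0.5508 -0.0211  0.1195] F [-0.1 -0.8  5.5] Mz -0.04 w 0.0107 59.0
0.4 11.5 [ 0.5507 -0.0213  0.1195] F [-1.1 -0.4  7. ] Mz -0.07 w 0.0107 59.4
0.82 11.98 [ 0.5506 -0.0213  0.1195] F [-0.9 -0.6  6.9] Mz -0.03 w 0.0105 59.4
up 13.03 [ 0.5497 -0.021   0.1977] F [ 0.4  0.8 -1.2] Mz 0.04 w 0.0353 0.0
((550.2079467773438, -21.18472671508789), (12.053592681884766, 43.68278884887695), 16.776121139526367) 1048
```

Knob at 1.20 rad, past the click. Next I'll refine the rider's rib and head in gauge coordinates, then grip the head and pull.

```bash
python3 - <<'E'
from meas import *
for f in ["w1.npz","w2.npz","w3.npz"]:
    p,d,cm=load(f); P=cloud(d,cm)-G0; X=P@ex*1000; Y=P@ey*1000; Z=P[...,2]*1000
    m=(d>0)&(abs(X+47)<12)&(abs(Y+97)<25); 
    ribm=m&(Z>39.5)&(Z<44); print(f,"rib y",np.percentile(Y[ribm],[2,50,98]).round(1),"x",np.percentile(X[m&(Z>39.5)],[2,98]).round(1), ribm.sum())
    h=(d>0)&(abs(X)<25)&(abs(Y+35)<30)&(Z>96)&(Z<103); print("  head x",np.percentile(X[h],[1,99]).round(1),"y",np.percentile(Y[h],[1,99]).round(1))
    q=(d>0)&(X>-50)&(X<-30)&(abs(Y+12)<12)&(Z>43)&(Z<56); print("  ptr y",np.percentile(Y[q],[2,50,98]).round(1) if q.sum() else 0,q.sum())
# brightness profile along gauge y on the rib top, from w3
p,d,cm=load("w3.npz"); G=cv2.cvtColor(p,cv2.COLOR_RGB2GRAY).astype(np.float32)
ys=np.arange(-.106,-.088,.001); xs=np.linspace(-.055,-.039,9)
pr=[]
for y in ys:
    uv=proj(cm,np.array([g(x,y,.042) for x in xs])).astype(np.float32)
    pr.append(cv2.remap(G,uv[:,0].reshape(1,-1),uv[:,1].reshape(1,-1),1).mean())
print([(round(y*1000),round(float(v))) for y,v in zip(ys,pr)])
E
```

```text
w1.npz rib y [-100.5  -96.5  -92.8] x [-57.8 -36.2] 91
  head x [-14.6  14.1] y [-52.1 -18.1]
  ptr y [-13.8 -12.1 -10.9] 35
w2.npz rib y [-100.8  -96.1  -92.9] x [-58.  -35.4] 136
  head x [-14.5  14.2] y [-51.7 -17.5]
  ptr y [-13.5 -12.1 -10.5] 53
w3.npz rib y [-99.7 -95.8 -92.4] x [-58.2 -35.2] 139
  head x [-14.1  14.1] y [-51.8 -17.6]
  ptr y [-13.1 -11.8 -10.7] 57
[(-106, 212), (-105, 172), (-104, 140), (-103, 128), (-102, 127), (-101, 114), (-100, 108), (-99, 106), (-98, 109), (-97, 184), (-96, 151), (-95, 104), (-94, 72), (-93, 65), (-92, 49), (-91, 48), (-90, 57), (-89, 70)]
```

The rib's white line is at gauge y ≈ −96.6, so the travel is about 84.5 mm.

```bash
python3 - <<'E'
from h import *
q=quat(GY); H=g(-.002,-.035,.066)
command_gripper(.060,50)
r.reach(H+[0,0,.09],q)
print(r.move_straight(H,speed=.1,max_force=12)); rep("down")
command_gripper(0,50); s=rep("grip")
e0=np.array(s["eef_pos"])
print(r.move_straight(H-.015*ey,speed=.04,max_force=30)); s=rep("15"); print((np.array(s["eef_pos"])-e0)@ey)
if abs(s["contact_force"]@ey if hasattr(s["contact_force"],"dot") else np.dot(s["contact_force"],ey))<15 and s["grip_width"]>.025:
    print(r.move_straight(H-.0845*ey,speed=.06,max_force=30)); r.hold(.5); s=rep("end"); print((np.array(s["eef_pos"])-e0)@ey)
for n in ["wrist","top","scene"]:
    st=r.read_state(); p,d=optics.get_image(n); np.savez(f"{n}4.npz",p=p,d=d,pos=st["eef_pos"],rot=st["eef_rot"]); cv2.imwrite(f"pics/{n}4.png",p[:,:,::-1])
E
```

```text
False
down 15.54 [ 0.5389 -0.1457  0.0667] F [0.2 0.2 0.4] Mz 0.01 w 0.0607 0.0
grip 15.89 [ 0.5391 -0.1456  0.0669] F [1.6 1.  6.4] Mz 0.05 w 0.0329 53.3
False
15 16.42 [ 0.538  -0.1602  0.0669] F [2.4 2.8 7.2] Mz 0.06 w 0.0329 53.5
-0.01465642706659896
False
end 18.23 [ 0.5327 -0.2289  0.0669] F [4.3 4.6 6.8] Mz 0.09 w 0.0328 53.6
-0.08350733180479841
```

View pics/wrist4.png

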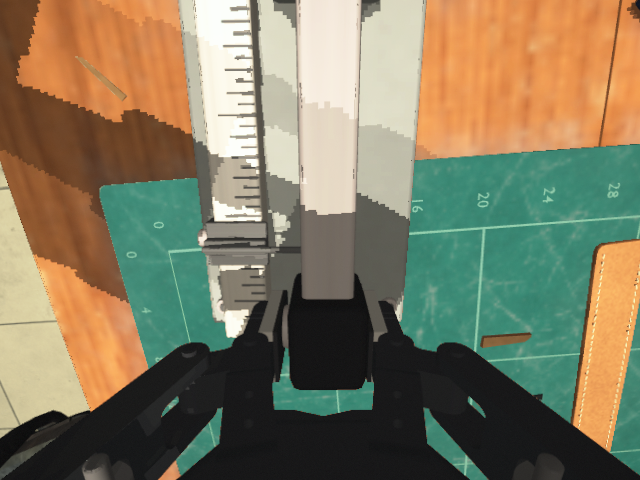

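The arm is drawn out, with the pointer (row ≈249) over the rider (rows 222–262, x 205–270). Measuring the residual in this view.

```bash
python3 - <<'E'
from meas import *
p,d,cm=load("wrist4.npz"); P=cloud(d,cm)-G0; X=P@ex*1000; Y=P@ey*1000; Z=P[...,2]*1000
for a,b in [(-60,-52),(-58,-36),(-35,-20)]:
    m=(d>0)&(X>a)&(X<b)&(abs(Y+97)<22)
    for lo,hi in [(35,39.5),(39.5,44),(44.5,54)]:
        k=m&(Z>lo)&(Z<hi)
        if k.sum()>5: print((a,b),(lo,hi),k.sum(),"y",np.percentile(Y[k],[2,50,98]).round(1),"x",np.percentile(X[k],[2,98]).round(1),"z",np.median(Z[k]).round(1))
h=(d>0)&(abs(X)<25)&(abs(Y+119)<30)&(Z>96)&(Z<103); print("head y",np.percentile(Y[h],[1,99]).round(1),"x",np.percentile(X[h],[1,99]).round(1))
im=cv2.resize(p[210:275,190:310,::-1],None,fx=6,fy=6,interpolation=cv2.INTER_CUBIC); cv2.imwrite("pics/w4c.png",im)
E
```

```text
(-60, -52) (35, 39.5) 394 y [-107.7  -91.9  -84.9] x [-59.8 -52.2] z 36.2
(-60, -52) (39.5, 44) 135 y [-100.3  -94.6  -92.5] x [-59.9 -52.3] z 41.3
(-60, -52) (44.5, 54) 96 y [-96.6 -95.1 -94. ] x [-59.9 -52.4] z 48.3
(-58, -36) (35, 39.5) 1101 y [-107.7  -91.9  -84.7] x [-57.7 -36.3] z 36.2
(-58, -36) (39.5, 44) 391 y [-100.3  -94.5  -92.5] x [-57.5 -36.5] z 41.4
(-58, -36) (44.5, 54) 268 y [-96.6 -95.1 -93.9] x [-57.7 -36.7] z 48.3
(-35, -20) (35, 39.5) 230 y [-107.4  -92.2  -84.9] x [-34.9 -30.7] z 36.1
(-35, -20) (39.5, 44) 81 y [-100.1  -94.5  -92.4] x [-34.9 -30.8] z 41.3
(-35, -20) (44.5, 54) 181 y [-96.7 -95.1 -93.9] x [-34.8 -20.3] z 48.3
head y [-134.4 -100.7] x [-21.7  19.2]
```

View pics/w4c.png

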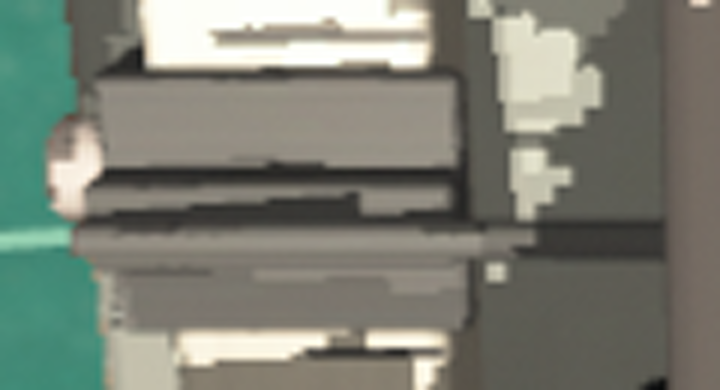

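Pointer centre is at −95.25, and the rib (−100.3 to −92.5) and rider (−107.7 to −84.7) centre on −96.3. Nudging out about 1.1 mm more.

```bash
python3 - <<'E'
from meas import *
r.move_straight(g(-.002,-.035,.066)-.0856*ey,speed=.01); r.hold(.5); st=rep("nudged")
p,d=optics.get_image("wrist")
P=cloud(d,cam("wrist",st))-G0; X=P@ex*1000; Y=P@ey*1000; Z=P[...,2]*1000
for lo,hi in [(35,39.5),(39.5,44),(44.5,54)]:
    k=(d>0)&(X>-58)&(X<-36)&(abs(Y+97)<22)&(Z>lo)&(Z<hi); q=np.percentile(Y[k],[2,98]); print(lo,q.round(1),q.mean().round(2))
E
```

```text
nudged 19.13 [ 0.5326 -0.2298  0.0669] F [3.4 5.5 6.8] Mz 0.12 w 0.0332 53.6
35 [-108.1  -84.8] -96.48
39.5 [-96.7 -92.4] -94.57
44.5 [-97.5 -94.8] -96.17
```

```bash
python3 -c "
from h import *
rep('final'); print(r.finish_job())"
```

```text
final 19.18 [ 0.5326 -0.2298  0.0669] F [3.7 5.2 5.9] Mz 0.13 w 0.0331 53.6
the job is handed in; nothing more can be done
None
```

I handed the job in at 19 s: the knob is past its click at about 1.2 rad, and the gripper is holding the arm with its pointer within about 0.3 mm of the rider's rib centre; the first knob turn slipped because the fingertips are about 20 mm shorter than stated, so I re-gripped lower and turned it again.

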